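Test the shaver light's safety button

TASK

Test the safety cut-out of the shaver light: first move the silver aerosol can out of the way and set it down gently, upright and wholly on the round cork coaster, and let go of it. Then push the big round button on the sloping panel fully in, keep it in for at least half a second, and let it come back out slowly, following it all the way rather than letting it snap back. Leave the square button alone, do not knock the glass lamp tube above the panel, and leave the other things where they stand.

Things in the scene. Friction and masses are not known exactly. Their poses are not given: they have to be found in the camera images.
- can: the silver aerosol can with a grey clip-on lid, one solid piece, loose, 54 mm diameter, 150 mm tall (bare can up to 110, lid 51 mm diameter above that), 0.14 to 0.28 kg; upright at the start, its axis about 100 mm in front of the round button; origin centre of its underside, z up its axis. The free room for fingers is on its two sides along the unit's y; the unit is close behind it.
- coaster: the round cork coaster, fixed to the shelf, 120 mm diameter, 6 mm thick, on the robot's left or right; origin centre of its underside (its top is 6 mm higher)
- console: the white shaver light unit, fixed, 250 mm wide (y), 158 mm deep (x, from -57 to +101 mm), 91 mm tall; origin on the shelf; its x axis points away from the robot, y to its left side, z up. Its front panel slopes: the panel's normal leans 28 degrees from vertical towards the robot (towards the unit's -x). The panel holds the round button in the middle, the square button 90 mm to +y and a small dummy outlet (flat) 88 mm to -y.
- lamp: glass lamp tube of the unit, 22 mm diameter, 250 mm long along the unit's y, right above the round button: its axis lies at -10, 0, 245 mm (x, y, z) in this body's frame, which is the same as the unit's frame. Two steel arms carry it at y = +-118 mm, rising from the back of the unit (x = 80). It is in the way of a tool that comes straight down on the button; come in along the slope's normal.
- test_top (a point): centre of the top face of the round push button (aluminium cap 56 mm diameter, stands 24 mm proud of the panel, in a flat steel collar 72 mm across and 6 mm proud); moves with the button; its z axis points out of the panel, so the button is pressed along -z; its y axis is the unit's y
- test_button (a joint): travel of the round button in m: 0 = out, 0.014 = fully pressed in; spring force 3 N at the start and about 7 N fully in, solid stop there; the spring drives it back out at once (far too fast) unless something follows it
- square_top (a point): centre of the top of the square button, 32 x 32 mm, 14 mm proud of the panel, 90 mm to the +y side of the round one; not to be pressed; z points out of the panel
- square_button (a joint): travel of the square button in m: 0 = out, 0.008 = pressed in; leave at 0
- bottle: brown glass aftershave bottle with black cap, 120 tall, 60 diameter, loose, beside the unit on its +y side; origin centre of underside (sizes in mm; a bystander)
- mirror: folded plastic hand mirror lying flat, 150 x 85 x 19, loose, beside the unit on its -y side; origin centre of underside (sizes in mm; a bystander)
- cup: stainless steel cup, 72 diameter, 85 tall, with tweezers sticking out to 125; loose; on the side opposite to the coaster; origin centre of underside (sizes in mm; a bystander)
- soap_dish: white soap dish 90 x 125 with a bar of soap, 36 tall in all, far left; origin centre of underside (sizes in mm; a bystander)
- comb: black comb 170 long (pointing away from the robot), 36 wide, 6 thick, lying far right; origin centre of underside (sizes in mm; a bystander)
Mind the look-alikes: they are no part of the job. Leave any green or red look-alike of the can alone. Of the things shaped like the coaster, the cork one is meant.

How it is judged:
By the outcome, as a careful person would: the job done as asked, in the order asked, and still so for the second after the job is handed in, with the robot touching nothing.
It also fails if it takes over 67 s, if anything falls off the work surface, if the arm or the gripper's body presses on something with over 40 N, if the wrist force passes 120 N, or if a joint passes its speed limit or range.

ROBOT

A 6-joint arm with a two-finger parallel gripper is mounted at the origin on the work surface. World frame = base frame: x ahead of the robot, y to its left, z up, the work surface at z = 0. Lengths are in m, angles in rad, forces in N, time in s.
With the tool pointing down it reaches from about 0.25 to 0.775 m from the base axis. Payload 4 kg.
Tool frame: the origin (TCP) lies on the centre line of the jaws, within the pads' length; the fingertips stand 8 mm ahead of it and the grasp point (between the pads) lies 11 mm behind it; z points along the fingers, y is the direction in which the jaws open and shut (so a half turn about z gives the same grasp; the last joint's range is limited). The gripper opens to 94 mm and grips with 3 to 60 N. Pads are 16 mm wide; open, the fingers measure 119 mm over their backs; the gripper's body (75 mm by 177 mm) begins 78 mm behind the grasp point.
Start: joints at [-1.227, 0.087, 1.371, -0, 1.684, -0.103], TCP at [0.238, -0.496, 0.214] pointing down, gripper open.
Joint ranges: [-3.1, 3.1], [-0.76, 2.03], [0.27, 2.55], [-1.08, 4.22], [0.17, 2.65], [-2.57, 2.57]. Speed limits (rad/s): [2.79, 2.79, 3.14, 3.14, 3.14, 3.14].

INTERFACE

Orientations are given as [roll, pitch, yaw] about the fixed x, y, z axes, in that order (R = Rz(yaw) Ry(pitch) Rx(roll)).
In Python, from bench import robot, cams, close_job gives the robot as it stands.
- The arm moves only by the tool arm_command, never from a script. Its argument "plan" is one flat list of numbers, 7 for each row, row after row: the shift along the tool's x, y, z in cm, then the turn, a rotation vector about the tool's x, y, z in degrees, then the closure, from 0 (fully open) to 1 (shut). A call has 1 to 8 rows; each row shifts and turns the commanded pose from where the row before left it, along the tool's axes as they then stand; what a row does not reach is not made up. A row lasts 1/8 s, in which the tool goes at most 62.5 mm and 10.7 degrees, less where a joint would pass 70% of its speed; a pose out of reach is approached as far as the arm can. A call with a gripper value outside its range is refused whole. The fingers move at their own pace and stop on an object; the grip force is fixed at half the most. Time passes only in rows, so rows that do not move let the fingers close. It gives the time, the measured TCP pose, the force and the opening at its end, in the units of the state.
- robot.get_obs(): the state, without advancing time (a new reading comes with each control period).
- cams.snapshot(name): name is "side" or "top" or "wrist"; returns a dict with "pixels" (400x640x3 uint8, red, green, blue), "fov_y" (degrees; the focal length in pixels is half the picture's height over the tangent of half this angle, whatever the lens; pixels are square), "cx", "cy" (the principal point, pixels), "camera_from_world" (4x4, takes a point from world to camera coordinates); the wrist camera has in their place "tool_from_camera" (4x4, takes a point from camera to tool coordinates, whose origin is the TCP and whose axes are the flange's). Camera axes: x right, y up, looking along -z (the intrinsics and any distortion apply to the point x, -y, -z); pixel columns grow to the right and rows downward; lengths in m; the calibration is good to about 2 mm. A picture is of the moment at which its call begins: read the wrist's pose just before it. There is no depth.
- close_job(): hands the job in, once; it reports no verdict.
The state is a dict: "time": time; "joint_positions": joint angles; "qvel": joint speeds; "joint_torque": joint torques, N m; "tool_pos": TCP position; "ee_rot": TCP orientation; "wrist_force": force on the tool from outside, world axes, zero at the start; "wrist_torque": the same for the moment, N m; "width": finger opening in m.
Only numpy, scipy, OpenCV 4.12 (cv2) and the standard library are available. Lean on these libraries where they do the work, as an engineer would, in place of code of your own. Each camera call takes 0.05 s, during which the arm holds its last target.

## Working session

There is one attempt and no reset: what is moved stays moved. The work goes in short steps, Python scripts to look and compute and a tool call to move; the robot and the scene stay as the last step left them, time stands still between calls to the robot, and variables do not carry over. Pictures are saved under pics/ and viewed, and the job is handed in when it is done.

Besides the shell and the picture viewer there is one more tool, called after ">>>" by a JSON object that holds its "api" and its "payload". arm_command: Moves the arm, as the interface text tells. Its arguments: {"type":"object","properties":{"plan":{"type":"array","items":{"type":"number"}}},"required":["plan"]}

```bash
mkdir -p pics; ls; cat > h.py <<'E'
import numpy as np, cv2
from bench import robot, cams, close_job
def snap(n,f):
    s=cams.snapshot(n); cv2.imwrite('pics/'+f,s['pixels'][:,:,::-1]); return s
E
python3 - <<'E'
from h import *
for n in ['side','top']:
    s=snap(n,n+'0.png'); print({k:v for k,v in s.items() if k!='pixels'})
print(robot.get_obs())
E
```

```text
pics
{'fov_y': 57.95206866251962, 'cx': 320.3380100217071, 'cy': 205.1973684258271, 'camera_from_world': array([[-0.94024351, -0.34021801, -0.01392283,  0.5345008 ],
       [ 0.2000336 , -0.58498802,  0.785987  , -0.19039195],
       [-0.27555163,  0.73623414,  0.61808623, -0.89811202],
       [ 0.        ,  0.        ,  0.        ,  1.        ]])}
{'fov_y': 55.16195598039002, 'cx': 319.0417833222929, 'cy': 197.38003865742843, 'camera_from_world': array([[ 1.90893503e-02, -9.99817670e-01,  4.73082755e-04,
        -2.61532422e-02],
       [ 9.80726271e-01,  1.88168627e-02,  1.94478553e-01,
        -6.02358804e-01],
       [-1.94451996e-01, -3.24850455e-03,  9.80906656e-01,
        -1.13733920e+00],
       [ 0.00000000e+00,  0.00000000e+00,  0.00000000e+00,
         1.00000000e+00]])}
{'time': 0.1, 'joint_positions': array([-1.22707721e+00,  8.78397602e-02,  1.37205236e+00,  1.15592230e-06,
        1.68357600e+00, -1.03062079e-01]), 'qvel': array([ 0.00104608, -0.00248486, -0.00165505, -0.00069767, -0.00127114,
        0.00259185]), 'joint_torque': array([ 2.21375929e-03, -3.41250372e+01, -3.03301227e+01,  7.19752349e-02,
        3.04274890e-02, -8.61991839e-05]), 'tool_pos': array([ 0.23749619, -0.4955745 ,  0.21246953]), 'ee_rot': array([-3.13972725e+00, -1.94090639e-04,  4.46781143e-01]), 'wrist_force': array([-0.25577105,  0.3045152 ,  0.47604443]), 'wrist_torque': array([0.00071127, 0.03945314, 0.00793475]), 'width': 0.09390377282802605}
```

View pics/side0.png

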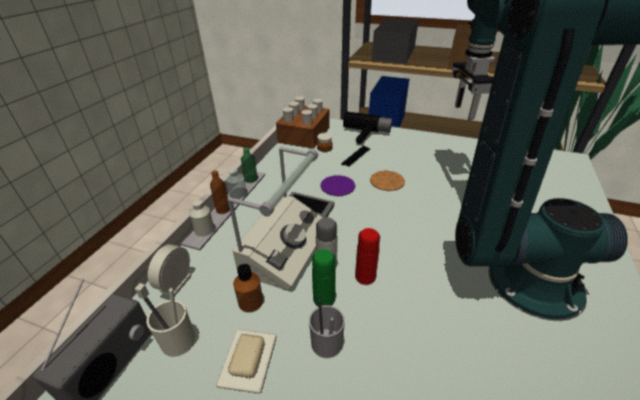

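View pics/top0.png

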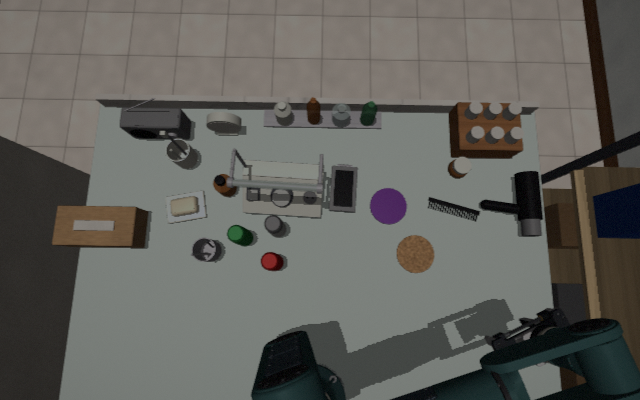

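Candidates for the can: silver at top-view (275,226) / side (326,240); green at (239,235) / (323,278); red at (271,261) / (367,256). For the coaster: cork at (415,254) / (388,180); purple at (388,206) / (338,185). I choose the silver can and the cork coaster, and check them in a close crop.

```bash
cat >> h.py <<'E'
def K(s):
    f=200/np.tan(np.radians(s['fov_y']/2)); return f
def ray(s,u,v):
    f=K(s); d=np.array([(u-s['cx'])/f,-(v-s['cy'])/f,-1.])
    T=s['camera_from_world']; R=T[:3,:3]; c=-R.T@T[:3,3]; return c,R.T@d
def onz(s,u,v,z):
    c,d=ray(s,u,v); return c+d*(z-c[2])/d[2]
def tri(s1,p1,s2,p2):
    c1,d1=ray(s1,*p1);c2,d2=ray(s2,*p2); d1/=np.linalg.norm(d1);d2/=np.linalg.norm(d2)
    t=np.linalg.lstsq(np.c_[d1,-d2],c2-c1,rcond=None)[0]; a=c1+t[0]*d1;b=c2+t[1]*d2
    return (a+b)/2,np.linalg.norm(a-b)
def proj(s,p):
    q=s['camera_from_world']@np.r_[p,1]; f=K(s); return s['cx']+f*q[0]/-q[2], s['cy']-f*q[1]/-q[2]
E
python3 - <<'E'
from h import *
s=snap('side','a.png');t=snap('top','b.png')
for n,S in(('side',s),('top',t)):
    hsv=cv2.cvtColor(S['pixels'],cv2.COLOR_RGB2HSV)
    m=cv2.inRange(hsv,(8,80,90),(22,255,255))
    c,_=cv2.findContours(m,0,1)
    for k in c:
        if cv2.contourArea(k)>200:
            M=cv2.moments(k);u,v=M['m10']/M['m00'],M['m01']/M['m00']; e=cv2.fitEllipse(k); print(n,u,v,cv2.contourArea(k),e, onz(S,*e[0],.006))
a=s['pixels'][150:310,220:380,::-1];b=t['pixels'][140:280,190:360,::-1]
cv2.imwrite('pics/ca.png',cv2.resize(a,None,fx=4.5,fy=3.75*1,interpolation=2) if 0 else cv2.resize(a,(600,600),interpolation=2))
cv2.imwrite('pics/cb.png',cv2.resize(b,(680,560),interpolation=2))
E
```

```text
side 246.07615480649187 284.3589263420724 267.0 ((246.13096618652344, 282.830322265625), (17.55176544189453, 26.45958137512207), 72.74291229248047) [0.67657647 0.24485779 0.006     ]
side 387.0111336032389 180.1487854251012 494.0 ((387.0046081542969, 180.14981079101562), (18.589862823486328, 33.999534606933594), 95.1717758178711) [ 0.43769975 -0.31561231  0.006     ]
side 303.3467908902691 119.56728778467908 322.0 ((303.4392395019531, 117.75328826904297), (18.54598617553711, 45.354366302490234), 77.65926361083984) [ 0.90155922 -0.69340551  0.006     ]
side 397.5504971219257 67.29304029304029 637.0 ((399.94061279296875, 67.70169067382812), (8.099318504333496, 122.3211441040039), 95.50154876708984) [ 0.61008523 -1.53636682  0.006     ]
top 414.98030669895076 253.70250201775625 1032.5 ((414.9856262207031, 253.7039337158203), (35.332237243652344, 37.26459884643555), 143.22479248046875) [ 0.43689011 -0.32242447  0.006     ]
top 93.78067484662577 225.41121336059987 2934.0 ((93.66887664794922, 225.4039306640625), (43.28933334350586, 95.90823364257812), 89.23426818847656) [0.50742299 0.70911386 0.006     ]
top 586.7874755381605 244.35590345727329 1277.5 ((587.6605834960938, 251.51730346679688), (9.174626350402832, 322.7979431152344), 173.29788208007812) [ 0.4542711  -0.87143608  0.006     ]
```

View pics/ca.png

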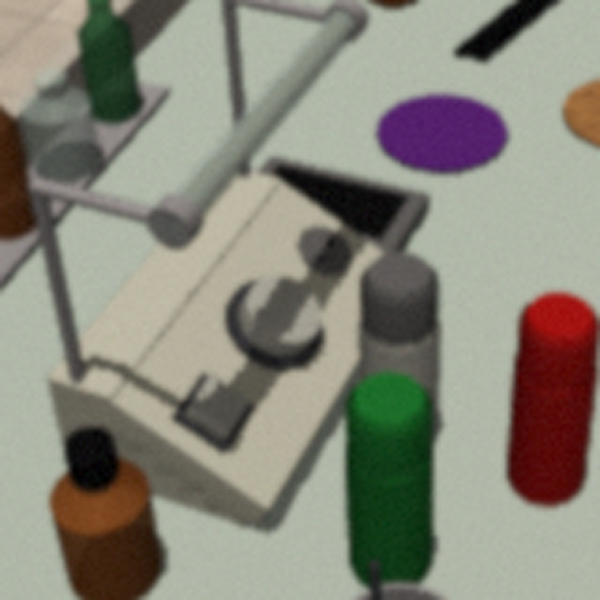

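View pics/cb.png

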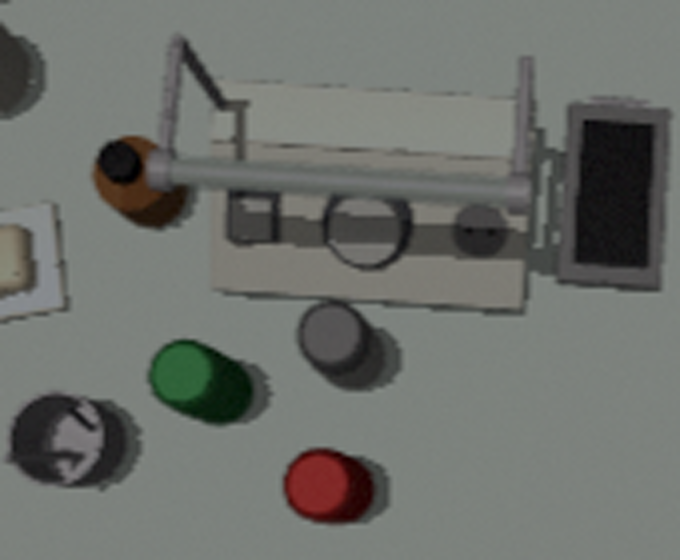

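The crops confirm the choice: silver can with grey lid directly in front of the round button, green can to its left, red nearer the robot. The two views differ by about 7 mm on the coaster, so I check the console sizes too.

```bash
python3 - <<'E'
from h import *
s=cams.snapshot('side');t=cams.snapshot('top')
np.set_printoptions(precision=4,suppress=True)
print('tubeL',tri(t,(230.3,182.5),s,(266.5,209)));print('tubeR',tri(t,(322,187.5),s,(312.5,154.5)))
print('FL',onz(t,243,212.5,0),onz(s,291.5,290,0),'FR',onz(t,320.75,218,0))
print('btn',tri(t,(190+367/4,140+230/4),s,(220+275/3.75,150+320/3.75)))
print('sq',tri(t,(190+253/4,140+217/4),s,(220+213/3.75,150+410/3.75)))
print('can top',tri(t,(190+333/4,140+334/4),s,(220+400/3.75,150+270/3.75)), onz(t,190+333/4,140+334/4,.15),onz(s,220+400/3.75,150+275/3.75,.15))
print('green',tri(t,(190+183/4,140+372/4),s,(220+390/3.75,150+400/3.75)))
print('red',tri(t,(190+321/4,140+484/4),s,(220+559/3.75,150+318/3.75)))
print('coast',tri(t,(414.98,253.7),s,(387,180.15)), 'cam',ray(t,0,0)[0],ray(s,0,0)[0])
E
```

```text
tubeL (array([0.6029, 0.2214, 0.2433]), np.float64(0.0017767601957906641))
tubeR (array([ 0.5941, -0.0225,  0.2403]), np.float64(0.0007499979743733783))
FL [0.5595 0.2322 0.    ] [0.563  0.2237 0.    ] FR [ 0.5463 -0.0213  0.    ]
btn (array([0.6026, 0.1023, 0.0634]), np.float64(0.006620436576064246))
sq (array([0.6103, 0.1918, 0.0599]), np.float64(0.003349443226156621))
can top (array([0.5078, 0.1144, 0.1469]), np.float64(0.001865993035352574)) [0.5065 0.1139 0.15  ] [0.506  0.1225 0.15  ]
green (array([0.4782, 0.2203, 0.1432]), np.float64(0.00010649273771723352))
red (array([0.4025, 0.119 , 0.1412]), np.float64(0.0021679410667958796))
coast (array([ 0.438 , -0.3236,  0.0006]), np.float64(0.0016269530243330412)) cam [ 0.3701 -0.0185  1.2328] [0.2932 0.7317 0.7122]
```

The views agree within a few mm and match the given sizes (tube height 243 mm, can top 147 mm, tube length 244 mm). Now I turn the tool to the unit's yaw (about -3°) and go to a viewing pose.

>>> {"api": "arm_command", "payload": {"plan": [0, 0, -4, 0, 0, 9.5, 0, 0, 0, -4, 0, 0, 9.5, 0, 0, 0, -4, 0, 0, 9.5, 0, 1.4, -5.5, 0, 0, 0, 0, 0, 1.4, -5.5, 0, 0, 0, 0, 0, 1.4, -5.5, 0, 0, 0, 0, 0, 1.4, -5.5, 0, 0, 0, 0, 0, 1.4, -5.5, 0, 0, 0, 0, 0]}}

```text
time: 1.3
tool_pos: [0.3216, -0.2232, 0.3336]
ee_rot: [3.141, -0.001, -0.051]
wrist_force: [1.3, 0.1, 0.2]
width: 0.0943
```

>>> {"api": "arm_command", "payload": {"plan": [1.4, -5.5, 0, 0, 0, 0, 0, 1.4, -5.5, 0, 0, 0, 0, 0, 1.4, -5.5, 0, 0, 0, 0, 0, 1.4, -5.5, 0, 0, 0, 0, 0, 1.4, -5.5, 0, 0, 0, 0, 0, 1.4, -5.5, 0, 0, 0, 0, 0, 0, 0, 0, 0, 0, 0, 0, 0, 0, 0, 0, 0, 0, 0]}}

```text
time: 2.3
tool_pos: [0.4219, 0.1001, 0.3334]
ee_rot: [3.141, 0.0, -0.05]
wrist_force: [-0.4, -0.3, -0.7]
width: 0.0942
```

```bash
python3 - <<'E'
from h import *
np.set_printoptions(precision=4,suppress=True)
o=robot.get_obs();print(o['tool_pos'],o['ee_rot'],o['joint_positions'])
s=snap('wrist','w0.png'); print({k:v for k,v in s.items() if k!='pixels'})
E
```

```text
[0.4219 0.1001 0.3334] [ 3.1408  0.0004 -0.0502] [ 0.1027 -0.1642  1.3777 -0.0008  1.9286  1.7234]
{'fov_y': 68.75052542035002, 'cx': 319.10249453498153, 'cy': 199.6728595236333, 'tool_from_camera': array([[ 0.0002,  0.973 ,  0.2307,  0.067 ],
       [ 1.    , -0.0001, -0.0003, -0.0001],
       [-0.0002,  0.2307, -0.973 , -0.1711],
       [ 0.    ,  0.    ,  0.    ,  1.    ]])}
```

View pics/w0.png

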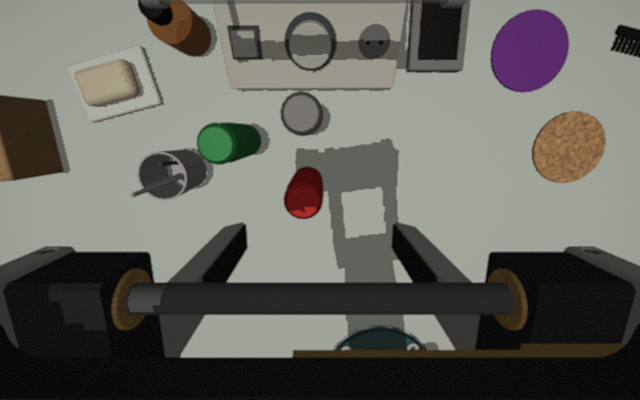

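The wrist view shows the silver can lid at (302,113), green can (228,143), red can (303,193), console front edge at row 89, round button at (310,40) and cork at (569,147). I'll refine the can, coaster, yaw and button.

```bash
cat >> h.py <<'E'
from scipy.spatial.transform import Rotation as Rn
def wsnap(f):
    o=robot.get_obs(); s=snap('wrist',f); W=np.eye(4); W[:3,:3]=Rn.from_euler('xyz',o['ee_rot']).as_matrix(); W[:3,3]=o['tool_pos']
    s=dict(s); s['camera_from_world']=np.linalg.inv(W@s['tool_from_camera']); return s
E
python3 - <<'E'
from h import *
np.set_printoptions(precision=4,suppress=True)
s=wsnap('w1.png'); 
im=s['pixels']; cv2.imwrite('pics/w1c.png',cv2.resize(im[0:170,200:440,::-1],(800,567),interpolation=2))
hsv=cv2.cvtColor(im,cv2.COLOR_RGB2HSV)
m=cv2.inRange(hsv,(6,70,80),(24,255,255))
c,_=cv2.findContours(m,0,1)
for k in c:
  if cv2.contourArea(k)>1000: e=cv2.fitEllipse(k);print('ork',e,onz(s,*e[0],.006))
print('FL',onz(s,230,89,0),'FR',onz(s,397,88,0))
E
```

```text
ork ((568.323486328125, 146.41233825683594), (63.97758102416992, 77.34664154052734), 47.784549713134766) [ 0.441  -0.3213  0.006 ]
FL [0.5617 0.2373 0.    ] FR [ 0.5493 -0.0342  0.    ]
```

View pics/w1c.png

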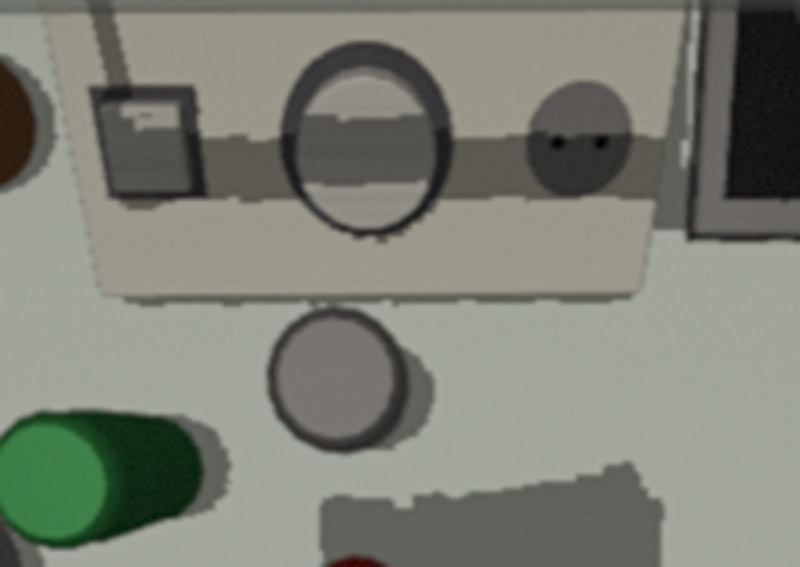

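```bash
python3 - <<'E'
from h import *
np.set_printoptions(precision=4,suppress=True)
s=wsnap('w2.png'); t=cams.snapshot('top')
p=(300.2,113.1)
print('can',onz(s,*p,.15), tri(s,p,t,(190+333/4,140+334/4)))
for z in(.06,.07,.08,.09): print('btn',z,onz(s,310.5,45,z))
print('collar tri',tri(s,(200+367/3.333,140/3.333),t,(190+367/4,140+230/4)))
for q in [(0,0),(0,1),(1,0)]: print(onz(s,228+q[0]*0,143,.15))
# lid left/right edges
print(onz(s,200+268/3.333,113,.15),onz(s,200+398/3.333,113,.15))
E
```

```text
can [0.5096 0.1166 0.15  ] (array([0.5122, 0.1192, 0.1056]), np.float64(0.00018257876627188915))
btn 0.06 [0.6048 0.1014 0.06  ]
btn 0.07 [0.6022 0.1013 0.07  ]
btn 0.08 [0.5996 0.1012 0.08  ]
btn 0.09 [0.597 0.101 0.09 ]
collar tri (array([0.5934, 0.0991, 0.1069]), np.float64(0.006511010546288587))
[0.48   0.2048 0.15  ]
[0.48   0.2048 0.15  ]
[0.48   0.2048 0.15  ]
[0.5109 0.1396 0.15  ] [0.5086 0.0942 0.15  ]
```

>>> {"api": "arm_command", "payload": {"plan": [2.1, -0.5, 3, 0, 0, 0, 0, 2.1, -0.5, 3, 0, 0, 0, 0, 2.1, -0.5, 3, 0, 0, 0, 0, 2.1, -0.5, 3, 0, 0, 0, 0, 0, 0, 0, 0, 0, 0, 0, 0, 0, 0, 0, 0, 0, 0]}}

```text
time: 3.25
tool_pos: [0.507, 0.1154, 0.2148]
ee_rot: [-3.141, -0.001, -0.052]
wrist_force: [-0.7, -0.7, 0.5]
width: 0.0941
```

```bash
python3 - <<'E'
from h import *
np.set_printoptions(precision=4,suppress=True)
s=wsnap('w3.png');o=robot.get_obs();print(o['tool_pos'],o['ee_rot'])
for z in (.15,.0): print(z,proj(s,np.r_[o['tool_pos'][:2],z]))
E
```

```text
[0.5072 0.1156 0.2155] [-3.1413 -0.0029 -0.0516]
0.15 (np.float64(318.8830048464393), np.float64(212.3806350310339))
0.0 (np.float64(318.9513207876103), np.float64(181.8890871735494))
```

View pics/w3.png

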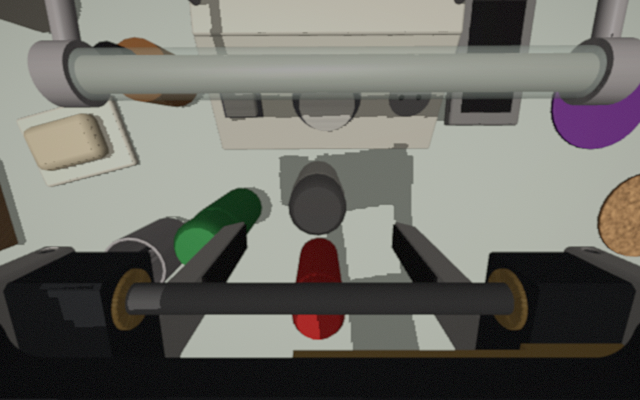

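The lid is between the fingers at about (317,206), slightly further from the robot than the TCP. Measuring.

```bash
python3 - <<'E'
from h import *
np.set_printoptions(precision=4,suppress=True)
s=wsnap('w4.png'); im=s['pixels']
cv2.imwrite('pics/w4c.png',cv2.resize(im[130:260,240:400,::-1],(640,520),interpolation=2))
for p in [(317.3,206),(290,206),(344.5,206),(317,177),(317,234)]: print(p,onz(s,*p,.15))
E
```

```text
(317.3, 206) [0.513  0.1168 0.15  ]
(290, 206) [0.5141 0.1396 0.15  ]
(344.5, 206) [0.5118 0.0941 0.15  ]
(317, 177) [0.5374 0.1158 0.15  ]
(317, 234) [0.4883 0.1184 0.15  ]
```

View pics/w4c.png

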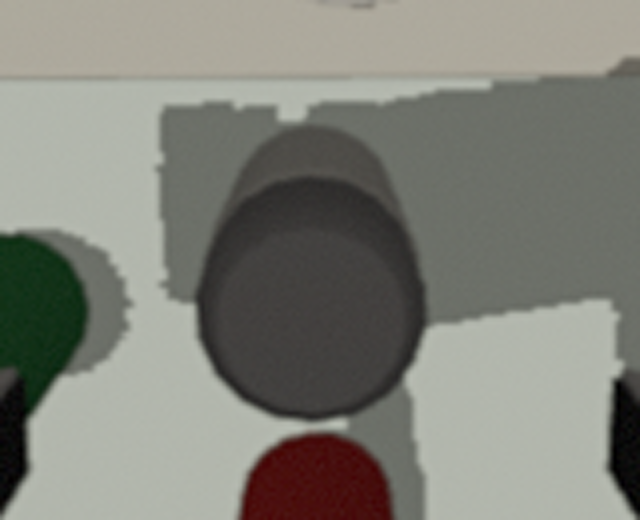

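The lid's top face centre is at (318,210), so the can is at about (0.509, 0.116). The wrist camera side would come within about 10 mm of the lamp on the way down, so I make a half turn (J6 towards -1.4), raised a little, to put the camera on the robot's side.

>>> {"api": "arm_command", "payload": {"plan": [0, 0, -1, 0, 0, -10, 0, 0, 0, -1, 0, 0, -10, 0, 0, 0, -1, 0, 0, -10, 0, 0, 0, 0, 0, 0, -10, 0, 0, 0, 0, 0, 0, -10, 0, 0, 0, 0, 0, 0, -10, 0, 0, 0, 0, 0, 0, -10, 0, 0, 0, 0, 0, 0, -10, 0]}}

```text
time: 4.35
tool_pos: [0.507, 0.1161, 0.2456]
ee_rot: [3.138, -0.001, 1.351]
wrist_force: [0.6, 0.7, 0.7]
width: 0.0939
```

>>> {"api": "arm_command", "payload": {"plan": [0, 0, 0, 0, 0, -10, 0, 0, 0, 0, 0, 0, -10, 0, 0, 0, 0, 0, 0, -10, 0, 0, 0, 0, 0, 0, -10, 0, 0, 0, 0, 0, 0, -10, 0, 0, 0, 0, 0, 0, -10, 0, 0, 0, 0, 0, 0, -10, 0, 0, 0, 0, 0, 0, -10, 0]}}

```text
time: 5.35
tool_pos: [0.507, 0.1161, 0.2456]
ee_rot: [3.14, 0.003, 2.748]
wrist_force: [-1.0, -0.7, -1.7]
width: 0.0942
```

>>> {"api": "arm_command", "payload": {"plan": [0, 0, 0, 0, 0, -10, 0, 0, 0, 0, 0, 0, -10, 0, 0, 0, 0, 0, 0, 0, 0, 0, 0, 0, 0, 0, 0, 0]}}

```text
time: 5.85
tool_pos: [0.507, 0.1161, 0.2445]
ee_rot: [3.141, 0.002, 3.088]
wrist_force: [-0.3, 0.3, 0.1]
width: 0.0944
```

```bash
python3 - <<'E'
from h import *
np.set_printoptions(precision=4,suppress=True)
s=wsnap('w5.png');o=robot.get_obs();print(o['tool_pos'],o['ee_rot'],o['joint_positions'])
cv2.imwrite('pics/w5c.png',cv2.resize(s['pixels'][130:260,240:400,::-1],(640,520),interpolation=2))
R=Rn.from_euler('xyz',o['ee_rot']).as_matrix(); print(R.T@(np.array([.509,.116,.081])-o['tool_pos']))
print(proj(s,(.509,.116,.15)))
E
```

```text
[0.507  0.1161 0.2442] [3.1414 0.0013 3.089 ] [ 0.1162  0.0154  1.3853 -0.0001  1.7395 -1.4021]
[-0.0018 -0.      0.1632]
(np.float64(319.0426313088285), np.float64(204.67989628847906))
```

View pics/w5c.png

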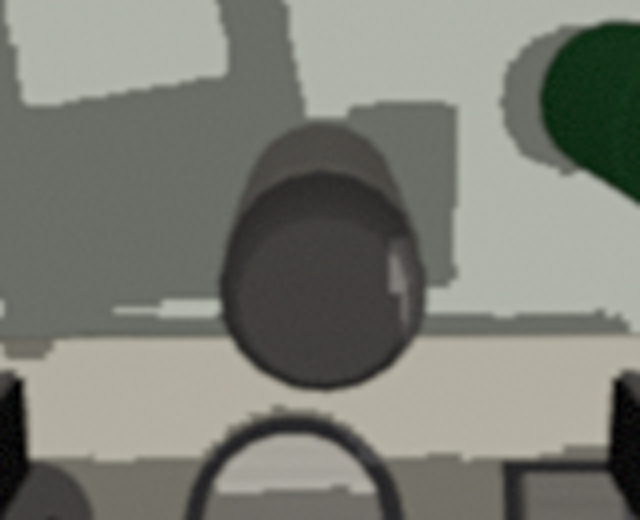

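The flipped view puts the lid centre at (320.5,204), against a predicted (319,204.7), so the can position is confirmed from both sides. Descending.

>>> {"api": "arm_command", "payload": {"plan": [-0.2, 0.1, 3, 0, 0, 0, 0, 0, 0, 3, 0, 0, 0, 0, 0, 0, 2.5, 0, 0, 0, 0, 0, 0, 2, 0, 0, 0, 0, 0, 0, 2, 0, 0, 0, 0, 0, 0, 2, 0, 0, 0, 0, 0, 0, 1.5, 0, 0, 0, 0, 0, 0, 0, 0, 0, 0, 0]}}

```text
time: 6.9
tool_pos: [0.5081, 0.1169, 0.0822]
ee_rot: [-3.141, -0.003, 3.09]
wrist_force: [0.3, -0.0, -0.0]
width: 0.0939
```

```bash
python3 - <<'E'
from h import *
s=wsnap('w6.png');o=robot.get_obs();print(o['tool_pos'],o['ee_rot'],o['wrist_force'])
E
```

```text
[0.50888891 0.11700074 0.08332582] [-3.14141715e+00 -5.77831977e-04  3.09050924e+00] [-0.76939377  0.68709773  0.45817399]
```

View pics/w6.png

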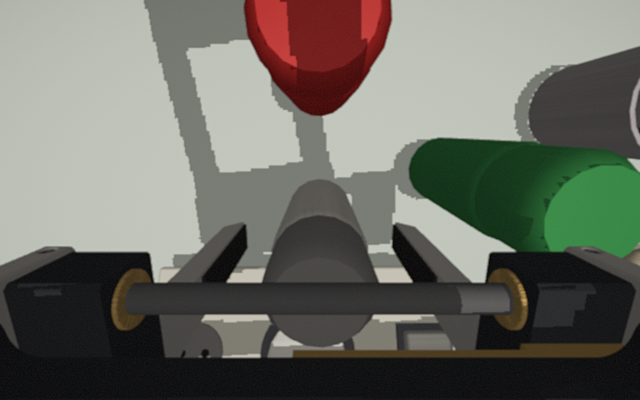

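The can stands centred between the open fingers, with the lid at about (320,270) and the fingers at columns 240 and 400. Closing.

>>> {"api": "arm_command", "payload": {"plan": [0, 0, 0, 0, 0, 0, 1, 0, 0, 0, 0, 0, 0, 1, 0, 0, 0, 0, 0, 0, 1, 0, 0, 0, 0, 0, 0, 1, 0, 0, 0, 0, 0, 0, 1, 0, 0, 0, 0, 0, 0, 1]}}

```text
time: 7.7
tool_pos: [0.5091, 0.1171, 0.0836]
ee_rot: [3.142, 0.0, 3.091]
wrist_force: [-0.1, 0.7, 1.6]
width: 0.0532
```

>>> {"api": "arm_command", "payload": {"plan": [0, 0, -0.5, 0, 0, 0, 1, 0, 0, -1, 0, 0, 0, 1, 0, 0, -2, 0, 0, 0, 1, 0, 0, -2, 0, 0, 0, 1, 0, 0, -2, 0, 0, 0, 1, 0.2, -1, -1, 0, 0, 0, 1, 0.3, -2, 0, 0, 0, 0, 1, 0.3, -3, 0, 0, 0, 0, 1]}}

```text
time: 8.7
tool_pos: [0.4975, 0.0568, 0.1684]
ee_rot: [-3.141, -0.0, 3.092]
wrist_force: [-0.2, -0.8, -2.8]
width: 0.0535
```

>>> {"api": "arm_command", "payload": {"plan": [0.5, -4, 0, 0, 0, 0, 1, 0.5, -5, 0, 0, 0, 0, 1, 0.5, -5, 0, 0, 0, 0, 1, 0.5, -5, 0, 0, 0, 0, 1, 0.5, -5, 0, 0, 0, 0, 1, 0.5, -5, 0, 0, 0, 0, 1, 0.5, -4, 0, 0, 0, 0, 1, 0.3, -2.5, 0, 0, 0, 0, 1]}}

```text
time: 9.7
tool_pos: [0.4405, -0.2973, 0.168]
ee_rot: [3.142, -0.001, 3.089]
wrist_force: [-0.3, 0.6, -2.2]
width: 0.0533
```

>>> {"api": "arm_command", "payload": {"plan": [0.2, -1.6, 0, 0, 0, 0, 1, 0, -1, 0, 0, 0, 0, 1, 0, 0, 0, 0, 0, 0, 1, 0, 0, 0, 0, 0, 0, 1]}}

```text
time: 10.2
tool_pos: [0.439, -0.3201, 0.1685]
ee_rot: [3.141, 0.0, 3.092]
wrist_force: [1.2, -0.7, -2.5]
width: 0.0536
```

```bash
python3 - <<'E'
from h import *
np.set_printoptions(precision=4,suppress=True)
s=wsnap('w7.png');o=robot.get_obs();print(o['tool_pos'],o['ee_rot'],o['wrist_force'],o['width'],o['joint_positions'])
t=snap('top','t7.png')
R=Rn.from_euler('xyz',o['ee_rot']).as_matrix(); print(R.T@(np.array([.438,-.322,.0895])-o['tool_pos']))
E
```

```text
[ 0.4391 -0.3201  0.1686] [3.1414 0.0002 3.0922] [ 0.1369  0.4145 -2.3562] 0.053512840663572696 [-0.7345  0.0855  1.4614  0.0003  1.5947 -2.256 ]
[ 0.001  -0.0019  0.0791]
```

View pics/w7.png

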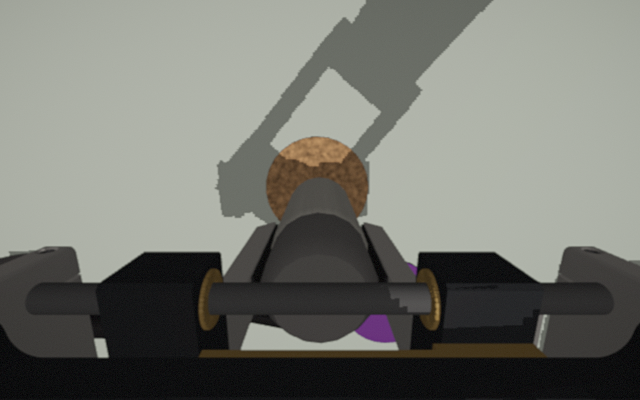

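View pics/t7.png

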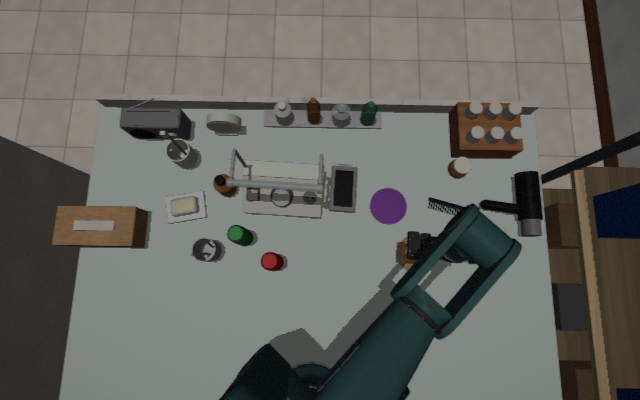

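The coaster (columns 266 to 369, centre 317) lies right under the can (column 319), and the bystanders are unmoved. Lowering.

>>> {"api": "arm_command", "payload": {"plan": [0.1, -0.2, 1.5, 0, 0, 0, 1, 0, 0, 2, 0, 0, 0, 1, 0, 0, 1.5, 0, 0, 0, 1, 0, 0, 1, 0, 0, 0, 1, 0, 0, 0.8, 0, 0, 0, 1, 0, 0, 0.5, 0, 0, 0, 1, 0, 0, 0.3, 0, 0, 0, 1, 0, 0, 0, 0, 0, 0, 1]}}

```text
time: 11.3
tool_pos: [0.4377, -0.323, 0.0926]
ee_rot: [-3.141, 0.0, 3.091]
wrist_force: [-0.2, 0.3, -1.3]
width: 0.0533
```

>>> {"api": "arm_command", "payload": {"plan": [0, 0, 0.1, 0, 0, 0, 1, 0, 0, 0.1, 0, 0, 0, 1, 0, 0, 0, 0, 0, 0, 1, 0, 0, 0, 0, 0, 0, 1]}}

```text
time: 11.8
tool_pos: [0.4377, -0.323, 0.0905]
ee_rot: [-3.141, 0.0, 3.091]
wrist_force: [0.7, 0.6, -1.9]
width: 0.0536
```

>>> {"api": "arm_command", "payload": {"plan": [0, 0, 0.1, 0, 0, 0, 1, 0, 0, 0, 0, 0, 0, 1, 0, 0, 0, 0, 0, 0, 1]}}

```text
time: 12.18
tool_pos: [0.4378, -0.323, 0.0897]
ee_rot: [-3.141, 0.0, 3.091]
wrist_force: [-0.1, -0.2, -2.6]
width: 0.0531
```

>>> {"api": "arm_command", "payload": {"plan": [0, 0, 0.05, 0, 0, 0, 1, 0, 0, 0, 0, 0, 0, 1, 0, 0, 0, 0, 0, 0, 1]}}

```text
time: 12.55
tool_pos: [0.4378, -0.323, 0.0896]
ee_rot: [-3.141, 0.001, 3.091]
wrist_force: [-0.5, 0.4, 2.3]
width: 0.0536
```

Contact: the force changed from -2.6 to +2.3 N. Opening gradually.

>>> {"api": "arm_command", "payload": {"plan": [0, 0, 0, 0, 0, 0, 0.42, 0, 0, 0, 0, 0, 0, 0.39, 0, 0, 0, 0, 0, 0, 0.35, 0, 0, 0, 0, 0, 0, 0.25, 0, 0, 0, 0, 0, 0, 0.1, 0, 0, 0, 0, 0, 0, 0, 0, 0, 0, 0, 0, 0, 0, 0, 0, 0, 0, 0, 0, 0]}}

```text
time: 13.55
tool_pos: [0.4377, -0.323, 0.089]
ee_rot: [-3.141, 0.0, 3.091]
wrist_force: [-0.5, -0.4, -0.8]
width: 0.0938
```

```bash
python3 - <<'E'
from h import *
o=robot.get_obs();print(o['tool_pos'],o['width'],o['wrist_force'])
s=wsnap('w8.png')
E
```

```text
[ 0.43768277 -0.32295591  0.08903417] 0.09376956151061931 [-0.54508235 -0.406195   -0.83629356]
```

View pics/w8.png

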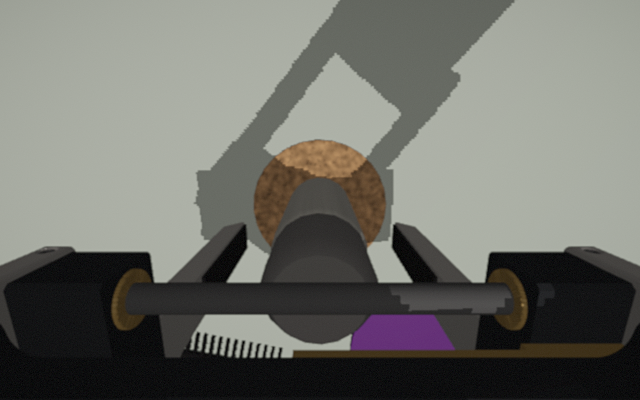

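The can stands upright on the cork with margin all round, and the fingers are clear. Retreating straight up, then over to the unit.

>>> {"api": "arm_command", "payload": {"plan": [0, 0, -0.5, 0, 0, 0, 0, 0, 0, -1.5, 0, 0, 0, 0, 0, 0, -3, 0, 0, 0, 0, 0, 0, -4, 0, 0, 0, 0, 0, 0, -4, 0, 0, 0, 0, 0, 2, -4, 0, 0, 0, 0, -0.5, 4, 0, 0, 0, 0, 0, -0.5, 5, 0, 0, 0, 0, 0]}}

```text
time: 14.6
tool_pos: [0.4537, -0.2133, 0.2612]
ee_rot: [-3.14, 0.003, 3.089]
wrist_force: [0.1, 0.6, -1.5]
width: 0.0939
```

>>> {"api": "arm_command", "payload": {"plan": [-0.5, 5, 0, 0, 0, 0, 1, -0.5, 5, 0, 0, 0, 0, 1, -0.5, 5, 0, 0, 0, 0, 1, -0.4, 5, 0, 0, 0, 0, 1, -0.4, 5, 0, 0, 0, 0, 1, -0.3, 5, 0, 0, 0, 0, 1, -0.2, 2.5, 0, 0, 0, 0, 1, 0, 0, 0, 0, 0, 0, 1]}}

```text
time: 15.6
tool_pos: [0.4977, 0.1111, 0.2601]
ee_rot: [3.141, 0.001, 3.094]
wrist_force: [-0.6, 0.3, -0.1]
width: 0.0174
```

>>> {"api": "arm_command", "payload": {"plan": [0, 0, 0, 0, -7, 0, 1, 0, 0, 0, 0, -7, 0, 1, 0, 0, 0, 0, -7, 0, 1, 0, 0, 0, 0, -7, 0, 1, 0, 0, 0, 0, 0, 0, 1, 0, 0, 0, 0, 0, 0, 1]}}

```text
time: 16.35
tool_pos: [0.4982, 0.1089, 0.2604]
ee_rot: [-3.142, 0.489, 3.09]
wrist_force: [1.2, 0.0, -0.3]
width: 0.0004
```

```bash
python3 - <<'E'
from h import *
np.set_printoptions(precision=4,suppress=True)
s=wsnap('w9.png');o=robot.get_obs();print(o['tool_pos'],o['ee_rot'],o['wrist_force'],o['width'],o['joint_positions'])
t=snap('top','t9.png');a=snap('side','s9.png')
cv2.imwrite('pics/ts9.png',np.vstack([cv2.resize(t['pixels'][130:280,190:450,::-1],(600,346),interpolation=2)[:, :],cv2.resize(a['pixels'][150:310,220:500,::-1],(600,343)) ])[:, :][0:600] if 0 else cv2.resize(a['pixels'][140:300,220:430,::-1],(788,600),interpolation=2))
E
```

```text
[0.4986 0.109  0.2604] [3.1416 0.4896 3.0899] [ 0.9781  0.6021 -0.8515] 0.0005382774895817851 [ 0.1755 -0.3565  1.7492 -0.1111  1.2718 -1.3367]
```

View pics/w9.png

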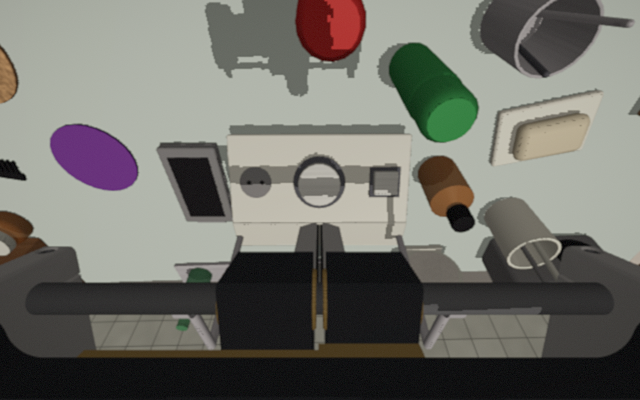

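View pics/ts9.png

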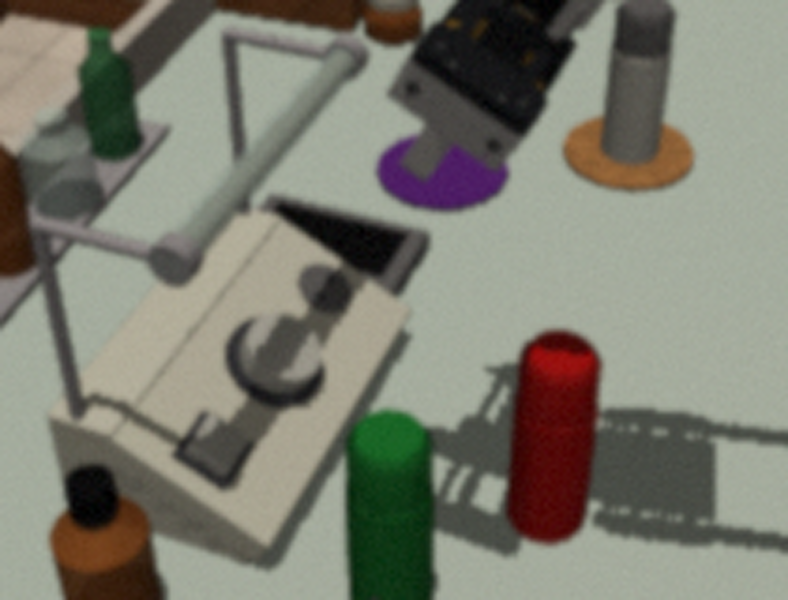

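The side view shows the can upright on the cork. The wrist view looks down the slope's normal onto the round button at about (319,184). Measuring the cap centre.

```bash
python3 - <<'E'
from h import *
np.set_printoptions(precision=4,suppress=True)
s=wsnap('w10.png');o=robot.get_obs();W=Rn.from_euler('xyz',o['ee_rot']).as_matrix()
cv2.imwrite('pics/w10c.png',cv2.resize(s['pixels'][115:255,220:420,::-1],(800,560),interpolation=2))
for p in[(319.5,184)]:
  for z in(.06,.07,.08,.09):
    q=onz(s,*p,z); print(p,q,'tool',W.T@(q-o['tool_pos']))
n=Rn.from_euler('z',-2.75,degrees=True).apply([-np.sin(np.radians(28)),0,np.cos(np.radians(28))])
print('tool z vs -n',W[:,2],-n, 'tooly',W[:,1])
E
```

```text
(319.5, 184) [0.6126 0.1039 0.06  ] tool [-0.007   0.0005  0.2298]
(319.5, 184) [0.6047 0.1043 0.07  ] tool [-0.0047  0.0005  0.2173]
(319.5, 184) [0.5968 0.1047 0.08  ] tool [-0.0024  0.0005  0.2048]
(319.5, 184) [0.5889 0.1051 0.09  ] tool [-0.0001  0.0004  0.1922]
tool z vs -n [ 0.4689 -0.0242 -0.8829] [ 0.4689 -0.0225 -0.8829] tooly [ 0.0513  0.9987 -0.0001]
```

View pics/w10c.png

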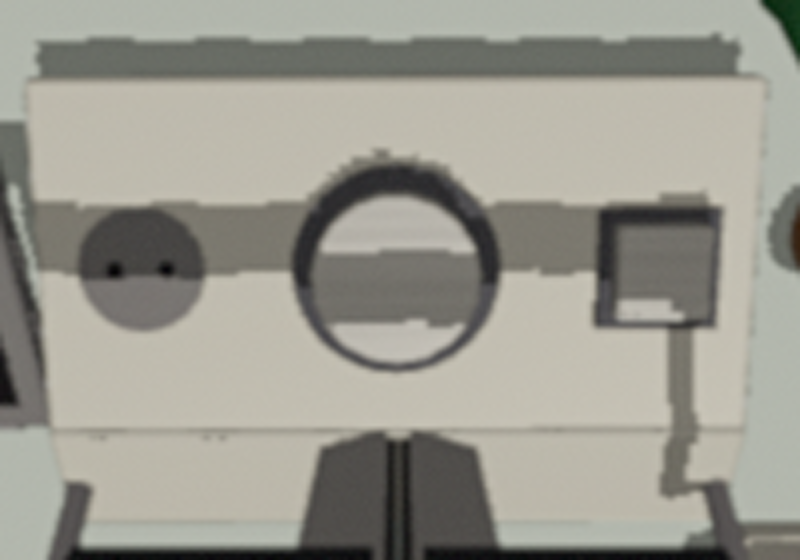

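The cap centre is about (0.601, 0.103, 0.075), which is 21.1 cm ahead along the tool axis and -0.4 cm in tool x. The tool axis agrees with the panel normal within 0.1°. Advancing 18 cm, then creeping.

>>> {"api": "arm_command", "payload": {"plan": [-0.2, 0, 3, 0, 0, 0, 1, 0, 0, 4, 0, 0, 0, 1, 0, 0, 4, 0, 0, 0, 1, 0, 0, 3, 0, 0, 0, 1, 0, 0, 2, 0, 0, 0, 1, 0, 0, 2, 0, 0, 0, 1, 0, 0, 0, 0, 0, 0, 1, 0, 0, 0, 0, 0, 0, 1]}}

```text
time: 17.55
tool_pos: [0.5843, 0.1052, 0.1016]
ee_rot: [-3.142, 0.489, 3.091]
wrist_force: [-0.2, 0.1, 0.0]
width: 0.0
```

```bash
python3 - <<'E'
from h import *
np.set_printoptions(precision=4,suppress=True)
o=robot.get_obs();print(o['tool_pos'],o['ee_rot'],o['wrist_force'])
t=cams.snapshot('top');a=cams.snapshot('side')
cv2.imwrite('pics/s11.png',cv2.resize(a['pixels'][120:300,210:410,::-1],(660,594),interpolation=2))
E
```

```text
[0.5843 0.1052 0.1016] [-3.1416  0.4892  3.0909] [-0.2337  0.1371  0.0047]
```

View pics/s11.png

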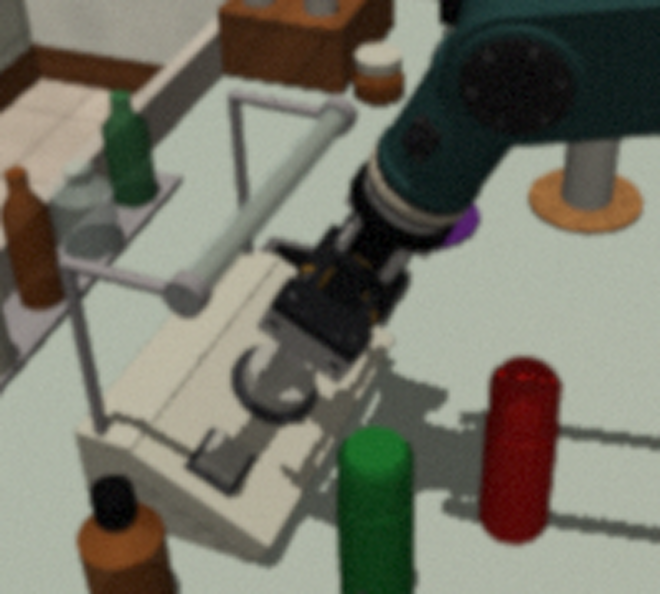

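The gripper is in line with the button and well clear of the lamp tube. Creeping to contact.

>>> {"api": "arm_command", "payload": {"plan": [0, 0, 0.6, 0, 0, 0, 1, 0, 0, 0.4, 0, 0, 0, 1, 0, 0, 0.2, 0, 0, 0, 1, 0, 0, 0, 0, 0, 0, 1]}}

```text
time: 18.15
tool_pos: [0.5893, 0.1049, 0.09]
ee_rot: [-3.141, 0.488, 3.091]
wrist_force: [-0.5, -0.5, 0.1]
width: 0.0002
```

>>> {"api": "arm_command", "payload": {"plan": [0, 0, 0.2, 0, 0, 0, 1, 0, 0, 0.2, 0, 0, 0, 1, 0, 0, 0, 0, 0, 0, 1]}}

```text
time: 18.52
tool_pos: [0.5914, 0.1049, 0.087]
ee_rot: [-3.142, 0.489, 3.091]
wrist_force: [-1.9, -0.8, 2.3]
width: 0.0005
```

>>> {"api": "arm_command", "payload": {"plan": [0, 0, 0.2, 0, 0, 0, 1, 0, 0, 0.1, 0, 0, 0, 1, 0, 0, 0, 0, 0, 0, 1]}}

```text
time: 18.9
tool_pos: [0.5928, 0.1048, 0.0844]
ee_rot: [-3.142, 0.489, 3.091]
wrist_force: [-1.5, 0.3, 2.9]
width: 0.0004
```

Contact at about 3 N. Pressing in steadily.

>>> {"api": "arm_command", "payload": {"plan": [0, 0, 0.2, 0, 0, 0, 1, 0, 0, 0.2, 0, 0, 0, 1, 0, 0, 0.2, 0, 0, 0, 1, 0, 0, 0, 0, 0, 0, 1, 0, 0, 0, 0, 0, 0, 1]}}

```text
time: 19.52
tool_pos: [0.5956, 0.1046, 0.0791]
ee_rot: [-3.142, 0.489, 3.091]
wrist_force: [-3.1, 0.4, 4.4]
width: 0.0003
```

>>> {"api": "arm_command", "payload": {"plan": [0, 0, 0.1, 0, 0, 0, 1, 0, 0, 0.1, 0, 0, 0, 1, 0, 0, 0, 0, 0, 0, 1, 0, 0, 0, 0, 0, 0, 1]}}

```text
time: 20.02
tool_pos: [0.5966, 0.1046, 0.0773]
ee_rot: [3.142, 0.489, 3.091]
wrist_force: [-3.1, 0.9, 5.0]
width: 0.0001
```

>>> {"api": "arm_command", "payload": {"plan": [0, 0, 0.1, 0, 0, 0, 1, 0, 0, 0.1, 0, 0, 0, 1, 0, 0, 0, 0, 0, 0, 1]}}

```text
time: 20.4
tool_pos: [0.5975, 0.1046, 0.0755]
ee_rot: [3.142, 0.489, 3.091]
wrist_force: [-4.4, 1.3, 4.8]
width: 0.0008
```

>>> {"api": "arm_command", "payload": {"plan": [0, 0, 0.1, 0, 0, 0, 1, 0, 0, 0.05, 0, 0, 0, 1, 0, 0, 0, 0, 0, 0, 1]}}

```text
time: 20.78
tool_pos: [0.5978, 0.1046, 0.0751]
ee_rot: [-3.141, 0.489, 3.091]
wrist_force: [-8.8, 0.4, 11.6]
width: 0.0002
```

>>> {"api": "arm_command", "payload": {"plan": [0, 0, 0.05, 0, 0, 0, 1, 0, 0, 0, 0, 0, 0, 1, 0, 0, 0, 0, 0, 0, 1]}}

```text
time: 21.15
tool_pos: [0.5979, 0.1046, 0.0751]
ee_rot: [-3.141, 0.489, 3.091]
wrist_force: [-12.0, 0.0, 13.7]
width: 0.0004
```

Hard stop reached: the position has stopped changing and the force is 18 N. Holding 1 s, then letting it out at 4 mm/s.

>>> {"api": "arm_command", "payload": {"plan": [0, 0, 0, 0, 0, 0, 1, 0, 0, 0, 0, 0, 0, 1, 0, 0, 0, 0, 0, 0, 1, 0, 0, 0, 0, 0, 0, 1, 0, 0, 0, 0, 0, 0, 1, 0, 0, 0, 0, 0, 0, 1, 0, 0, 0, 0, 0, 0, 1, 0, 0, 0, 0, 0, 0, 1]}}

```text
time: 22.15
tool_pos: [0.5979, 0.1046, 0.0751]
ee_rot: [-3.141, 0.489, 3.091]
wrist_force: [-13.2, -0.4, 13.5]
width: 0.0006
```

>>> {"api": "arm_command", "payload": {"plan": [0, 0, -0.05, 0, 0, 0, 1, 0, 0, -0.05, 0, 0, 0, 1, 0, 0, -0.05, 0, 0, 0, 1, 0, 0, -0.05, 0, 0, 0, 1, 0, 0, -0.05, 0, 0, 0, 1, 0, 0, -0.05, 0, 0, 0, 1, 0, 0, -0.05, 0, 0, 0, 1, 0, 0, -0.05, 0, 0, 0, 1]}}

```text
time: 23.15
tool_pos: [0.5966, 0.1046, 0.0774]
ee_rot: [-3.142, 0.489, 3.091]
wrist_force: [-3.2, -0.4, 5.5]
width: 0.0007
```

>>> {"api": "arm_command", "payload": {"plan": [0, 0, -0.05, 0, 0, 0, 1, 0, 0, -0.05, 0, 0, 0, 1, 0, 0, -0.05, 0, 0, 0, 1, 0, 0, -0.05, 0, 0, 0, 1, 0, 0, -0.05, 0, 0, 0, 1, 0, 0, -0.05, 0, 0, 0, 1, 0, 0, -0.05, 0, 0, 0, 1, 0, 0, -0.05, 0, 0, 0, 1]}}

```text
time: 24.15
tool_pos: [0.5947, 0.1047, 0.0808]
ee_rot: [-3.142, 0.489, 3.091]
wrist_force: [-2.3, 0.0, 3.8]
width: 0.0006
```

>>> {"api": "arm_command", "payload": {"plan": [0, 0, -0.05, 0, 0, 0, 1, 0, 0, -0.05, 0, 0, 0, 1, 0, 0, -0.05, 0, 0, 0, 1, 0, 0, -0.05, 0, 0, 0, 1, 0, 0, -0.05, 0, 0, 0, 1, 0, 0, -0.05, 0, 0, 0, 1, 0, 0, -0.05, 0, 0, 0, 1, 0, 0, -0.05, 0, 0, 0, 1]}}

```text
time: 25.15
tool_pos: [0.5928, 0.1048, 0.0843]
ee_rot: [-3.142, 0.489, 3.091]
wrist_force: [-0.9, -0.1, 4.0]
width: 0.0008
```

>>> {"api": "arm_command", "payload": {"plan": [0, 0, -0.05, 0, 0, 0, 1, 0, 0, -0.05, 0, 0, 0, 1, 0, 0, -0.05, 0, 0, 0, 1, 0, 0, -0.05, 0, 0, 0, 1, 0, 0, -0.05, 0, 0, 0, 1, 0, 0, -0.05, 0, 0, 0, 1, 0, 0, -0.05, 0, 0, 0, 1, 0, 0, -0.05, 0, 0, 0, 1]}}

```text
time: 26.15
tool_pos: [0.5904, 0.1047, 0.0872]
ee_rot: [-3.141, 0.487, 3.091]
wrist_force: [-0.4, -0.0, 1.7]
width: 0.0004
```

>>> {"api": "arm_command", "payload": {"plan": [0, 0, -0.05, 0, 0, 0, 1, 0, 0, -0.05, 0, 0, 0, 1, 0, 0, -0.05, 0, 0, 0, 1, 0, 0, -0.05, 0, 0, 0, 1, 0, 0, -0.05, 0, 0, 0, 1, 0, 0, -0.05, 0, 0, 0, 1, 0, 0, -0.05, 0, 0, 0, 1, 0, 0, -0.05, 0, 0, 0, 1]}}

```text
time: 27.15
tool_pos: [0.5889, 0.1049, 0.0913]
ee_rot: [-3.141, 0.489, 3.091]
wrist_force: [-0.2, 0.5, 0.3]
width: 0.0003
```

The force fell smoothly to zero after 14 mm of travel. Backing off along the normal and checking.

>>> {"api": "arm_command", "payload": {"plan": [0, 0, -1, 0, 0, 0, 1, 0, 0, -2, 0, 0, 0, 1, 0, 0, -3, 0, 0, 0, 1, 0, 0, -4, 0, 0, 0, 1, 0, 0, -4, 0, 0, 0, 1, 0, 0, -3, 0, 0, 0, 1, 0, 0, -2, 0, 0, 0, 1, 0, 0, 0, 0, 0, 0, 1]}}

```text
time: 28.15
tool_pos: [0.5002, 0.1098, 0.2623]
ee_rot: [3.14, 0.494, 3.091]
wrist_force: [0.3, -0.2, 0.2]
width: 0.0008
```

```bash
python3 - <<'E'
from h import *
s=snap('wrist','w12.png');a=snap('side','s12.png');o=robot.get_obs();print(o['time'],o['tool_pos'],o['wrist_force'])
E
```

```text
28.25 [0.49964242 0.10948619 0.25874412] [ 1.1095063  -0.30683835 -0.41062597]
```

View pics/w12.png

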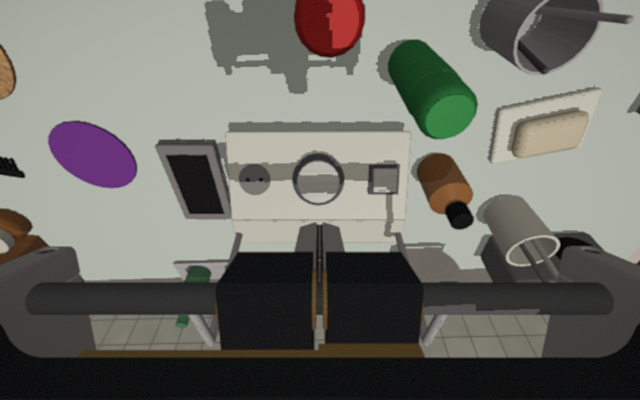

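View pics/s12.png

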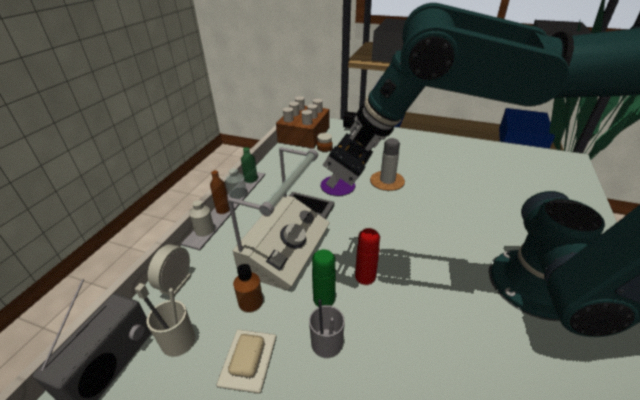

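The button is back out at wrist (319,180), the can stands upright on the cork at side (388,165), and all else is as before. Handing in.

```bash
python3 -c "
from bench import close_job
print(close_job())"
```

```text
the job is handed in; nothing more can be done
None
```

I did both parts in order and handed the job in at about 28 s of the 67 s allowed.

- **Can:** I gripped the silver can, carried it to the cork coaster, lowered it until light contact (about 2 N) and let go. The wrist and side pictures show it upright with cork visible around it.
- **Button:** I pressed the round button along the panel's normal to its hard stop. The travel was about 14 mm, and the force rose to about 18 N with the position no longer changing. I held it there for over 1 s, then let it out at about 4 mm/s. The force faded from about 6 N to zero as it came out.
- **Last pictures:** The button is out, and the square button, lamp tube and other things look unmoved. The gripper is well clear of everything, with force near zero.

Two of my measurements disagreed slightly. The side camera put the coaster about 7 mm off from the top and wrist views, and the height estimate for the button was about 5 mm lower than where contact came. I settled the coaster with a wrist view from above and the button depth by force.

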